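Load the atomiser transport block and hold its cover plate ready for the screws

TASK

Drop the two slim glass atomisers one by one, upright, into the two bores of the wooden transport block, leaving the two dropper bottles standing where they are. Then lift the metal cover plate by its grip bar and hold it level over the block, about 15 mm above its top without touching it, with the plate's four holes in line with the four threaded holes below (either way round), ready for the screws. Finish while holding the plate there: do not put it down or let go.

Things in the scene. Friction and masses are not known exactly. Their poses are not given: they have to be found in the camera images.
- block: wooden transport block, fixed on a 12 mm thick wooden board on the table, 130 x 80 mm and 92 mm high (its top is 104 mm above the table); origin at the centre of its underside, x along its 130 mm length, z up. Its top has two round bores and, near the corners, four small threaded holes in brass inserts
- bore0 (a point): centre of the mouth of one bore, in the block's top face, 28 mm along the block's +x from its middle; the bore is 26 mm wide and 84 mm deep, its mouth chamfered 2 mm
- bore1 (a point): centre of the mouth of the other bore, 28 mm along the block's -x from its middle; same size
- atomiser_a_center (a point): centre, half-way up, of a slim round glass atomiser standing upright on the mat among the bottles: 80 mm tall, glass 18.4 mm wide up to 52 mm, then a smooth cap 16 mm wide up to the top; 19 g. z along its axis. Its top ends about 4 mm below the block's top face when it stands on the floor of a bore
- atomiser_b_center (a point): the same point of the second atomiser, same size
- plate: loose flat metal cover plate, 130 x 80 x 5 mm, 0.15 to 0.31 kg, lying flat on the board; origin at the centre of its underside, x along its 130 mm length, z up. It is the same under a half turn. A straight upright grip bar stands on its middle: 60 mm long (along x), 14 mm wide (along y), from 5 to 35 mm above the underside. A round hole 9 mm wide near each corner
- plate_grip (a point): middle of the plate's grip bar, 20 mm above the plate's underside; axes as the plate's
- bottle_a_center (a point): centre, half-way up, of a dropper bottle (bystander) on the mat: 39 mm wide, 102 mm tall with its rubber bulb
- bottle_b_center (a point): the same point of the second dropper bottle (bystander)
- mat: thin rubber mat fixed on the table, 200 x 175 x 3 mm, on which the two atomisers and the two dropper bottles stand about 95 mm apart or more, which at which corner varies; origin at its underside's centre
- thread0 (a point): centre of a threaded hole (brass insert) in the block's top face, at x +53, y +28 mm from its middle
- hole0 (a point): centre of a hole of the plate at its underside, at x +53, y +28 mm from its middle
- thread1 (a point): centre of a threaded hole (brass insert) in the block's top face, at x -53, y +28 mm from its middle
- hole1 (a point): centre of a hole of the plate at its underside, at x -53, y +28 mm from its middle
- thread2 (a point): centre of a threaded hole (brass insert) in the block's top face, at x -53, y -28 mm from its middle
- hole2 (a point): centre of a hole of the plate at its underside, at x -53, y -28 mm from its middle
- thread3 (a point): centre of a threaded hole (brass insert) in the block's top face, at x +53, y -28 mm from its middle
- hole3 (a point): centre of a hole of the plate at its underside, at x +53, y -28 mm from its middle
Things that resemble listed ones, but are neither listed nor needed, are in the scene too. What is shaped like the part that bears atomiser_b_center but purple or yellow is not meant.

How it is judged:
On the way, in this order (a step that is already met when the one before it is completed fails the run):
1. one atomiser stands in a bore, fully down (((horizontal distance between atomiser_a_center and bore0 below 0.006 m and height (world z) of atomiser_a_center between 0.052 and 0.067 m) or (horizontal distance between atomiser_a_center and bore1 below 0.006 m and height (world z) of atomiser_a_center between 0.052 and 0.067 m) or (horizontal distance between atomiser_b_center and bore0 below 0.006 m and height (world z) of atomiser_b_center between 0.052 and 0.067 m) or (horizontal distance between atomiser_b_center and bore1 below 0.006 m and height (world z) of atomiser_b_center between 0.052 and 0.067 m))), for 0.2 s.
2. both atomisers stand in the bores, one in each, fully down ((((horizontal distance between atomiser_a_center and bore0 below 0.006 m and height (world z) of atomiser_a_center between 0.052 and 0.067 m) and (horizontal distance between atomiser_b_center and bore1 below 0.006 m and height (world z) of atomiser_b_center between 0.052 and 0.067 m)) or ((horizontal distance between atomiser_a_center and bore1 below 0.006 m and height (world z) of atomiser_a_center between 0.052 and 0.067 m) and (horizontal distance between atomiser_b_center and bore0 below 0.006 m and height (world z) of atomiser_b_center between 0.052 and 0.067 m)))), for 0.2 s.
At the end, for the whole second after the job is handed in: Each atomiser is fully down in its own bore (centre within 6 mm of the axis, 52-67 mm above the table). The gripper holds the plate still, level within 0.1 rad, off the block, underside 5-30 mm above its top, each hole within 4.5 mm of a threaded hole, either way round ((((horizontal distance between atomiser_a_center and bore0 below 0.006 m and height (world z) of atomiser_a_center between 0.052 and 0.067 m) and (horizontal distance between atomiser_b_center and bore1 below 0.006 m and height (world z) of atomiser_b_center between 0.052 and 0.067 m)) or ((horizontal distance between atomiser_a_center and bore1 below 0.006 m and height (world z) of atomiser_a_center between 0.052 and 0.067 m) and (horizontal distance between atomiser_b_center and bore0 below 0.006 m and height (world z) of atomiser_b_center between 0.052 and 0.067 m))) and ((horizontal distance between hole0 and thread0 below 0.0045 m and horizontal distance between hole1 and thread1 below 0.0045 m and horizontal distance between hole2 and thread2 below 0.0045 m and horizontal distance between hole3 and thread3 below 0.0045 m) or (horizontal distance between hole0 and thread2 below 0.0045 m and horizontal distance between hole1 and thread3 below 0.0045 m and horizontal distance between hole2 and thread0 below 0.0045 m and horizontal distance between hole3 and thread1 below 0.0045 m)) and height (world z) of hole0 between 0.109 and 0.134 m and height (world z) of hole1 between 0.109 and 0.134 m and height (world z) of hole2 between 0.109 and 0.134 m and height (world z) of hole3 between 0.109 and 0.134 m and angle between plate_grip's own z axis and vertical below 0.1 rad and contact force between plate and the fingers above 1 N and contact force between plate and block below 0.1 N and linear speed of plate below 0.02 m/s); the arm keeps its last pose, push and grip.
It fails at once if a dropper bottle is moved more than 30 mm or knocked over (distance of any of bottle_a_center, bottle_b_center from where it was at the start of the episode above 0.03 m).
It also fails if it takes over 72 s, if anything falls off the work surface, if the arm or the gripper's body presses on something with over 40 N, if the wrist force passes 120 N, or if a joint passes its speed limit or range.

ROBOT

A 6-joint arm with a two-finger parallel gripper is mounted at the origin on the work surface; the furniture and walls round the work are solid. World frame = base frame: x ahead of the robot, y to its left, z up, the work surface at z = 0. Lengths are in m, angles in rad, forces in N, time in s.
With the tool pointing down it reaches from about 0.25 to 0.775 m from the base axis. Payload 4 kg.
Tool frame: the origin (TCP) lies midway between the tips of the shut fingers; the grasp point (between the pads) lies 19 mm behind it (robot.tcp_to_grasp is the distance from the TCP to the grasp point, in m); z points along the fingers, y is the line along which they close (so a half turn about z gives the same grasp; the last joint's range is limited). The gripper opens to 94 mm and grips with 3 to 60 N. Pads are 16 mm wide; open, the fingers measure 119 mm over their backs; the gripper's body (75 mm by 177 mm) begins 78 mm behind the grasp point.
Start: joints at [1.238, 0.087, 1.371, -0, 1.684, -0.103], TCP at [0.125, 0.536, 0.206] pointing down, gripper open.
Joint ranges: [-3.1, 3.1], [-0.76, 2.03], [0.27, 2.55], [-1.08, 4.22], [0.17, 2.65], [-2.57, 2.57]. Speed limits (rad/s): [2.79, 2.79, 3.14, 3.14, 3.14, 3.14].

INTERFACE

Orientations are given as [roll, pitch, yaw] about the fixed x, y, z axes, in that order (R = Rz(yaw) Ry(pitch) Rx(roll)).
In Python, from bench import robot, viewer gives the robot as it stands. The module is installed in compiled form; this text tells all that it offers.
- The arm moves only by the shell command python3 -m handwheel 'ROWS' [OPENING]. ROWS is JSON, a list of rows, each a list of 6 numbers: the shift along the tool's x, y, z in units of 0.2 m (1.0 is 0.2 m), then the turn, a rotation vector about the tool's x, y, z in units of 30 degrees (1.0 is 30 degrees). In form: [[x, y, z, wx, wy, wz], ...]. A call has 1 to 10 rows; each row is the pose to reach, as a shift and turn from the pose commanded when the call began, along the tool's axes at that moment; what a row does not reach only later rows make up. A row lasts 1/12 s, in which the tool goes at most 41.7 mm and 7.16 degrees, less where a joint would pass 70% of its speed; a pose out of reach is approached as far as the arm can. A call with a number of a shift or a turn outside -1 to 1 is refused whole. A call with a gripper value outside its range is refused whole. OPENING is the gripper's target within -1 to 1 (shut at 1, half-way at 0, fully open at -1), set as the call begins (- or left out, the last holds). The fingers move at their own pace and stop on an object; the grip force is fixed at half the most. Time passes only in rows, so rows that repeat a pose let the fingers close. It gives the time, the measured TCP pose, the force, the opening and the grip force at its end, in the units of the state.
- robot.get_obs(): the state, without advancing time (a new reading comes with each control period).
- viewer.snapshot(name): name is "side" or "top"; returns the picture (420x560x3 uint8, red, green, blue); there is no depth.
- viewer.calibration(name): a dict with "fx", "fy", "cx", "cy" (pixels), "R" (3x3) and "t" (3): a world point X has camera coordinates R X + t. Camera axes: x right, y down, z forward; pixel columns grow to the right and rows downward; lengths in m; the calibration is good to about 2 mm. A picture is of the moment at which its call begins. calibration takes no time and is no camera call.
- robot.close_job(): hands the job in; it is judged then, once.
The state is a dict: "time": time; "joint_positions": joint angles; "qvel": joint speeds; "joint_torque": joint torques, N m; "tool_pos": TCP position; "ee_rot": TCP orientation; "wrist_force": force on the tool from outside, world axes, zero at the start; "wrist_torque": the same for the moment, N m; "width": finger opening in m; "finger_force": force on a finger pad.
Only numpy, scipy, OpenCV 4.12 (cv2) and the standard library are available. Lean on these libraries where they do the work, as an engineer would, in place of code of your own. Each camera call takes 0.05 s, during which the arm holds its last target. There are 200 camera calls.

## Working session

There is one attempt and no reset: what is moved stays moved. The work goes in short steps, Python scripts to look and compute and a shell command to move; the robot and the scene stay as the last step left them, time stands still between calls to the robot, and variables do not carry over. Pictures are saved under pics/ and viewed, at most 10 in all, crops included, and the job is handed in when it is done.

```bash
mkdir -p pics
python3 - <<'E'
from bench import robot,viewer
import cv2
o=robot.get_obs();print({k:o[k] for k in('time','tool_pos','ee_rot','width')})
for n in('top','side'):
    cv2.imwrite(f'pics/{n}0.png',viewer.snapshot(n)[:,:,::-1]);print(n,viewer.calibration(n))
E
```

```text
{'time': 0.0, 'tool_pos': array([0.12512611, 0.53502077, 0.20433287]), 'ee_rot': array([-3.13945098e+00, -1.83038056e-04,  2.91174781e+00]), 'width': 0.09399420201978557}
top {'fx': 545.5736613386098, 'fy': 545.5736613386098, 'cx': 280.15215061003533, 'cy': 206.82173100196894, 'R': array([[-6.24677397e-04, -9.99887967e-01, -1.49553615e-02],
       [-9.93929498e-01,  2.26616213e-03, -1.09995532e-01],
       [ 1.10017100e-01,  1.47958633e-02, -9.93819561e-01]]), 't': array([0.1339012 , 0.45240727, 1.37526657])}
side {'fx': 502.29926952609503, 'fy': 502.29926952609503, 'cx': 279.5441571179343, 'cy': 208.45565095727767, 'R': array([[-0.88170472, -0.47166967, -0.01115877],
       [-0.24187447,  0.47219636, -0.84765992],
       [ 0.40508461, -0.74468673, -0.53042261]]), 't': array([0.44154498, 0.13751015, 0.95447001])}
```

View pics/top0.png

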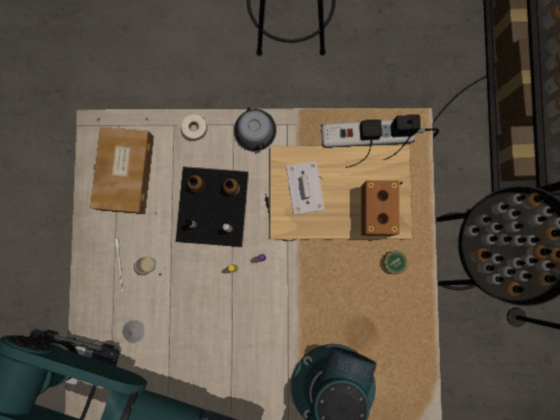

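View pics/side0.png

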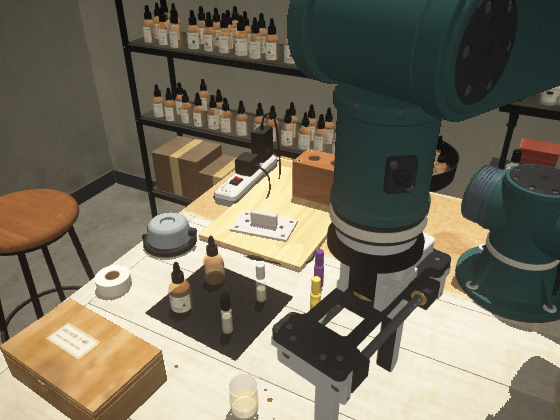

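Top view: mat near (212,207), bottles (195,183) and (231,186), atomisers about (190,223) with a dark cap and (227,228) with a white cap. The plate is near (305,188) and the block near (381,208). I'll enlarge these for accuracy.

Run:
```python
import cv2,numpy as np
im=cv2.imread('pics/top0.png')
a=cv2.resize(im[155:255,170:260],None,fx=6,fy=6,interpolation=cv2.INTER_CUBIC)
b=cv2.resize(im[150:245,280:410],None,fx=6,fy=6,interpolation=cv2.INTER_CUBIC)
a=np.clip(a*1.8,0,255).astype(np.uint8)
cv2.imwrite('pics/a.png',a);cv2.imwrite('pics/b.png',b)
s=cv2.imread('pics/side0.png')
cv2.imwrite('pics/c.png',cv2.resize(s[220:360,140:300],None,fx=4,fy=4,interpolation=cv2.INTER_CUBIC))
```

```text
(no output)
```

View pics/a.png

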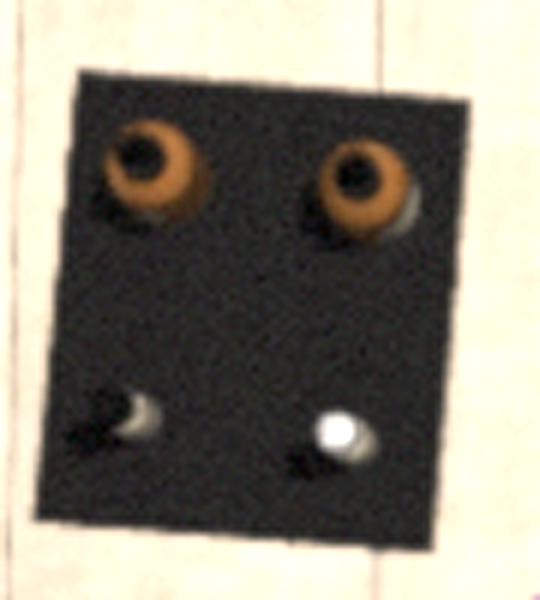

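View pics/b.png

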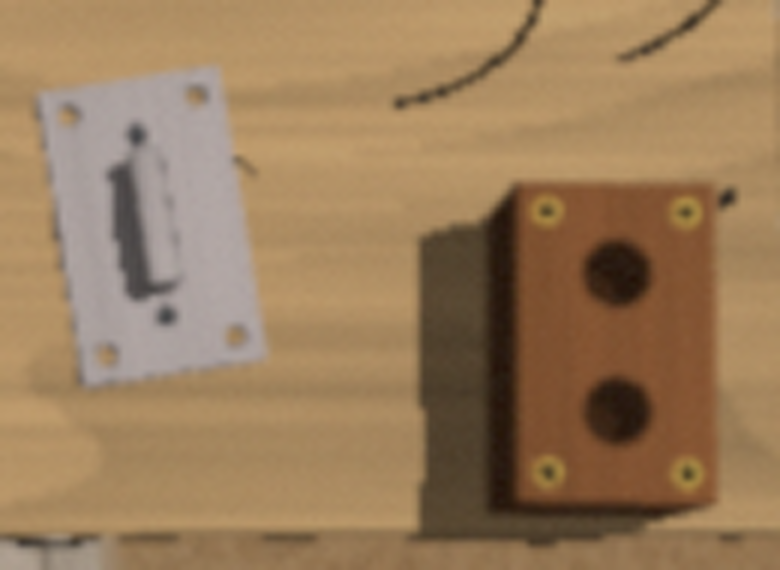

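View pics/c.png

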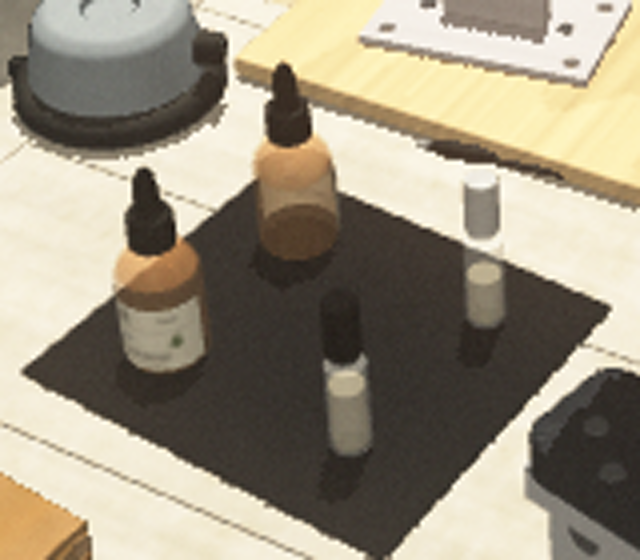

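Enlarged: white cap top at crop a (335,431), c (481,176). Black cap at a ~(113,410), c (341,299). Plate holes and brass inserts are clear in crop b; bores at (617,273) and (617,411).

```bash
cat > h.py <<'E'
import numpy as np
from bench import robot,viewer
from scipy.spatial.transform import Rotation as Ro
def ray(cam,px,z):
    c=viewer.calibration(cam);R=np.array(c['R']);C=-R.T@np.array(c['t'])
    d=R.T@np.array([(px[0]-c['cx'])/c['fx'],(px[1]-c['cy'])/c['fy'],1]);return C+d*(z-C[2])/d[2]
def cr(p,o,s): return [(p[0]+.5)/s-.5+o[0],(p[1]+.5)/s-.5+o[1]]
def proj(cam,X):
    c=viewer.calibration(cam);p=np.array(c['R'])@X+c['t'];return c['fx']*p[0]/p[2]+c['cx'],c['fy']*p[1]/p[2]+c['cy']
def go(X,yaw):   # rows units for full shift/turn to tool-down pose (from measured pose)
    o=robot.get_obs();R=Ro.from_euler('xyz',o['ee_rot']);T=Ro.from_euler('xyz',[np.pi,0,yaw])
    print('t',round(o['time'],2),'pos',o['tool_pos'].round(4),'rpy',o['ee_rot'].round(4),'w',round(o['width'],4),
     'shift/0.2',(R.inv().apply(np.array(X)-o['tool_pos'])/.2).round(4),'turn/30',(np.degrees((R.inv()*T).as_rotvec())/30).round(4))
E
python3 - <<'E'
from h import *
A=(170,155);B=(280,150);C=(140,220)
for n,pt,ps in(('white',(335,431),(481,176)),('black',(113,410),(341,299))):
    print(n,ray('top',cr(pt,A,6),.083).round(4),ray('side',cr(ps,C,4),.083).round(4))
for n,p in(('botA',(140,158)),('botB',(355,177))):print(n,ray('top',cr(p,A,6),.105).round(4))
M=[ray('top',cr(p,A,6),.003) for p in((80,72),(468,100),(433,548),(36,520))];print('mat',np.mean(M,0).round(4),[np.linalg.norm(M[i]-M[i-1]).round(4) for i in range(4)])
def rect(n,ps,z):
    P=np.array([ray('top',cr(p,B,6),z) for p in ps])
    d=(P[3]-P[0]+P[2]-P[1])/2
    print(n,P.mean(0).round(4),'long',np.linalg.norm(d).round(4),'short',np.linalg.norm((P[1]-P[0]+P[2]-P[3])/2).round(4),'yaw',np.arctan2(d[1],d[0]).round(4))
    e=(P[1]-P[0]+P[2]-P[3])/2;print(' short yaw+90',(np.arctan2(e[1],e[0])+np.pi/2).round(4))
rect('plate',((68,114),(197,96),(237,335),(106,355)),.017)
rect('block',((547,210),(686,212),(687,473),(547,473)),.104)
for p in((617,273),(617,411)):print('bore',ray('top',cr(p,B,6),.104).round(4))
E
```

```text
white [0.3982 0.2669 0.083 ] [0.3971 0.2645 0.083 ]
black [0.4069 0.3582 0.083 ] [0.4074 0.3591 0.083 ]
botA [0.508 0.345 0.105]
botB [0.4999 0.2573 0.105 ]
mat [0.4578 0.3121 0.003 ] [np.float64(0.1975), np.float64(0.1714), np.float64(0.1967), np.float64(0.1728)]
plate [0.5052 0.0691 0.017 ] long 0.1061 short 0.0568 yaw -2.9877
 short yaw+90 0.1437
block [ 0.4442 -0.1151  0.104 ] long 0.1062 short 0.0561 yaw 3.1223
 short yaw+90 -0.0096
bore [ 0.472  -0.1158  0.104 ]
bore [ 0.4161 -0.1146  0.104 ]
```

Everything agrees: hole spacing 106 x 56, mat 197 x 172, both views within about 2 mm. Next I go above the white-capped atomiser.

```bash
python3 -c "
from h import *
go([.3980,.2660,.150],np.pi)"
```

```text
t 0.1 pos [0.1251 0.5351 0.2044] rpy [-3.1397e+00 -2.0000e-04  2.9118e+00] w 0.0939 shift/0.2 [-1.6349 -0.9989  0.2738] turn/30 [-0.0036 -0.0007 -0.4389]
```

```bash
python3 -m handwheel '[[-1,-0.61,0,0,0,-0.44],[-1,-0.61,0,0,0,-0.44],[-1,-0.61,0,0,0,-0.44],[-1,-0.61,0,0,0,-0.44],[-1,-0.61,0,0,0,-0.44],[-1,-0.61,0,0,0,-0.44],[-1,-0.61,0,0,0,-0.44]]' -0.2; python3 -c "
from h import *
go([.3980,.2660,.150],np.pi)"
```

```text
time: 0.68
tool_pos: [0.2954, 0.3675, 0.2051]
ee_rot: [-3.139, 0.001, 3.135]
wrist_force: [0.4, -0.1, -0.2]
width: 0.0567
finger_force: 0.0
t 0.68 pos [0.2954 0.3675 0.2051] rpy [-3.1393e+00  1.4000e-03  3.1353e+00] w 0.0567 shift/0.2 [-0.5156 -0.5039  0.2772] turn/30 [-0.0045  0.0027 -0.012 ]
```

```bash
python3 -m handwheel '[[-0.515,-0.505,0.22,0,0,-0.01],[-0.515,-0.505,0.22,0,0,-0.01],[-0.515,-0.505,0.22,0,0,-0.01],[-0.515,-0.505,0.22,0,0,-0.01],[-0.515,-0.505,0.22,0,0,-0.01],[-0.515,-0.505,0.22,0,0,-0.01]]'
python3 - <<'E'
from h import *
import cv2
go([.3980,.2660,.055],np.pi)
cv2.imwrite('pics/side1.png',cv2.resize(viewer.snapshot('side')[150:350,140:380,::-1],None,fx=3,fy=3,interpolation=cv2.INTER_CUBIC))
E
```

```text
time: 1.18
tool_pos: [0.395, 0.2699, 0.1604]
ee_rot: [-3.141, -0.003, -3.138]
wrist_force: [0.4, 0.6, 0.2]
width: 0.0564
finger_force: 0.0
t 1.18 pos [0.395  0.2699 0.1604] rpy [-3.1413e+00 -2.7000e-03 -3.1380e+00] w 0.0564 shift/0.2 [-0.0165 -0.0195  0.5269] turn/30 [-0.0005 -0.0052  0.0069]
```

View pics/side1.png

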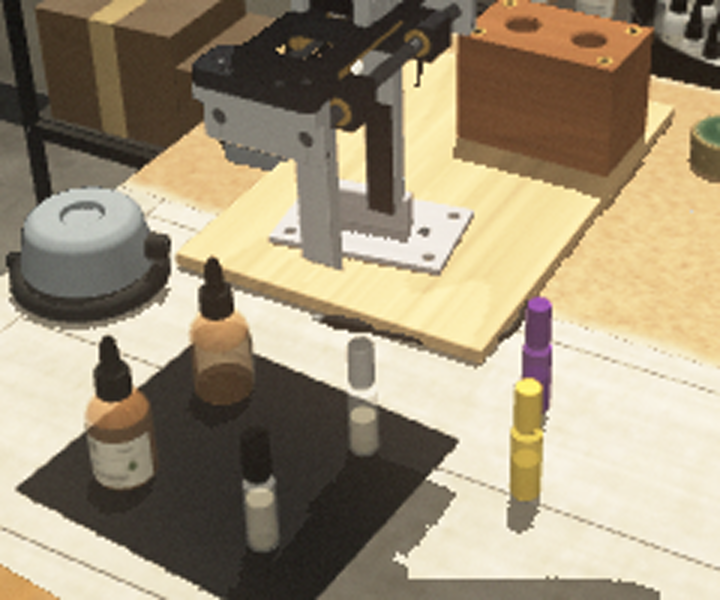

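The gripper hangs above the white-capped atomiser with its fingers either side in y, clear of the bottles. Next, descend.

```bash
python3 -m handwheel '[[0,0,0.15,0,0,0],[0,0,0.3,0,0,0],[0,0,0.3,0,0,0],[0,0,0.3,0,0,0]]'; python3 -c "
from h import *
go([.3980,.2660,.055],np.pi)"
```

```text
time: 1.57
tool_pos: [0.3933, 0.271, 0.1007]
ee_rot: [-3.141, -0.003, -3.133]
wrist_force: [-0.6, 0.5, 0.4]
width: 0.0565
finger_force: 0.0
t 1.57 pos [0.3933 0.271  0.1007] rpy [-3.1406 -0.0032 -3.1334] w 0.0565 shift/0.2 [-0.0238 -0.025   0.2283] turn/30 [-0.002  -0.0062  0.0156]
```

```bash
python3 -m handwheel '[[-0.024,-0.025,0.03,0,0,0.016],[-0.024,-0.025,0.12,0,0,0.016],[-0.024,-0.025,0.2,0,0,0.016],[-0.024,-0.025,0.228,0,0,0.016],[-0.024,-0.025,0.228,0,0,0.016],[-0.024,-0.025,0.228,0,0,0.016]]'; python3 -c "
from h import *
go([.3980,.2660,.055],np.pi)"
```

```text
time: 2.07
tool_pos: [0.401, 0.2658, 0.0573]
ee_rot: [3.141, 0.002, 3.139]
wrist_force: [-0.6, 0.3, 0.2]
width: 0.0568
finger_force: 0.0
t 2.07 pos [0.401  0.2658 0.0573] rpy [3.1406e+00 1.9000e-03 3.1391e+00] w 0.0568 shift/0.2 [0.015  0.0011 0.0113] turn/30 [ 0.002   0.0037 -0.0048]
```

```bash
python3 -m handwheel '[[0.012,0,0.01,0,0,0],[0.012,0,0.01,0,0,0]]'; python3 -m handwheel '[[0,0,0,0,0,0],[0,0,0,0,0,0],[0,0,0,0,0,0],[0,0,0,0,0,0],[0,0,0,0,0,0]]' 1; python3 -m handwheel '[[0,0,-0.1,0,0,0],[0,0,-0.3,0,0,0],[0,0,-0.5,0,0,0],[0,0,-0.7,0,0,0],[0,0,-0.7,0,0,0],[0,0,-0.7,0,0,0]]'; python3 -c "
from h import *
go([.472,-.1155,.2],np.pi)"
```

```text
time: 2.23
tool_pos: [0.3982, 0.2657, 0.055]
ee_rot: [3.141, 0.002, 3.139]
wrist_force: [-0.5, -0.0, 0.6]
width: 0.0564
finger_force: 0.0
time: 2.65
tool_pos: [0.3978, 0.2653, 0.054]
ee_rot: [3.141, 0.0, 3.139]
wrist_force: [-0.3, -0.0, -0.6]
width: 0.0264
finger_force: 0.0
time: 3.15
tool_pos: [0.3994, 0.2661, 0.1973]
ee_rot: [3.138, 0.006, 3.139]
wrist_force: [-0.2, -0.4, -0.1]
width: 0.0003
finger_force: 0.0
t 3.15 pos [0.3994 0.2661 0.1973] rpy [3.1382 0.0064 3.1391] w 0.0003 shift/0.2 [-0.368  -1.9072 -0.0175] turn/30 [ 0.0064  0.0123 -0.0048]
```

The fingers close slower than I allowed for, so I lifted before they gripped. Checking that the atomiser still stands.

```bash
python3 -m handwheel '[[0,0,0,0,0,0],[0,0,0,0,0,0],[0,0,0,0,0,0],[0,0,0,0,0,0],[0,0,0,0,0,0],[0,0,0,0,0,0],[0,0,0,0,0,0]]' -0.2;python3 - <<'E'
from h import *
import cv2
cv2.imwrite('pics/side2.png',cv2.resize(viewer.snapshot('side')[150:350,140:380,::-1],None,fx=3,fy=3,interpolation=cv2.INTER_CUBIC))
E
```

```text
time: 3.73
tool_pos: [0.3976, 0.2652, 0.1935]
ee_rot: [-3.141, -0.001, 3.139]
wrist_force: [0.1, 0.2, 0.1]
width: 0.0436
finger_force: 0.0
```

View pics/side2.png

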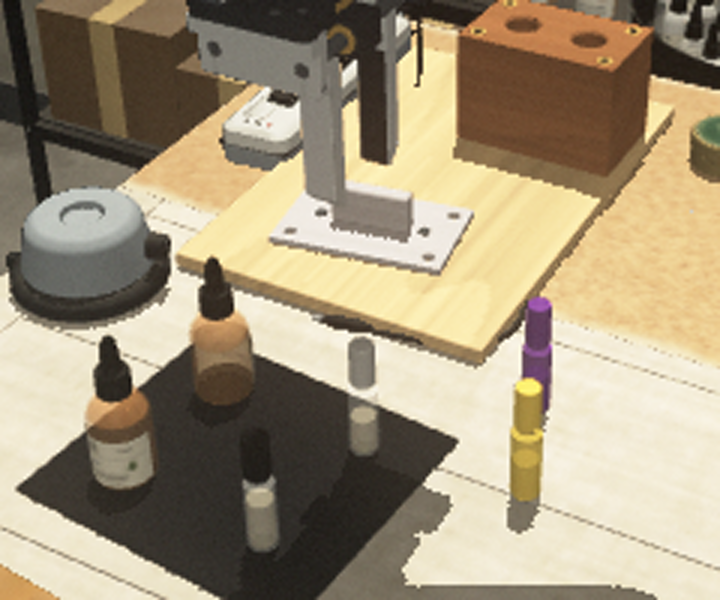

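The white-capped atomiser stands unmoved, cap still at (361,350). Going down again, with a longer closing time.

```bash
python3 -m handwheel '[[0,0,0.18,0,0,0],[0,0,0.36,0,0,0],[0,0,0.5,0,0,0],[0,0,0.6,0,0,0],[0,0,0.69,0,0,0],[0,0,0.69,0,0,0],[0,0,0.69,0,0,0]]'; python3 -m handwheel '[[0,0,0,0,0,0],[0,0,0,0,0,0],[0,0,0,0,0,0],[0,0,0,0,0,0],[0,0,0,0,0,0],[0,0,0,0,0,0],[0,0,0,0,0,0],[0,0,0,0,0,0],[0,0,0,0,0,0],[0,0,0,0,0,0]]' 1
```

```text
time: 4.37
tool_pos: [0.3971, 0.265, 0.0552]
ee_rot: [-3.141, -0.002, 3.139]
wrist_force: [0.5, 0.3, -0.2]
width: 0.0565
finger_force: 0.0
time: 5.2
tool_pos: [0.3979, 0.2654, 0.0562]
ee_rot: [3.141, 0.0, 3.139]
wrist_force: [-0.2, 0.4, 1.6]
width: 0.0152
finger_force: 30.0
```

```bash
python3 -m handwheel '[[0,0,-0.1,0,0,0],[0,0,-0.3,0,0,0],[0,0,-0.5,0,0,0],[0,0,-0.7,0,0,0],[0,-0.2,-0.72,0,0,0],[0,-0.4,-0.72,0,0,0],[0,-0.6,-0.72,0,0,0],[-0.1,-0.8,-0.72,0,0,0],[-0.2,-0.95,-0.72,0,0,0],[-0.2,-0.95,-0.72,0,0,0]]'; python3 -c "
from h import *
go([.472,-.1155,.2],np.pi)"
```

```text
time: 6.03
tool_pos: [0.4393, 0.0698, 0.1995]
ee_rot: [-3.138, 0.001, 3.131]
wrist_force: [-0.5, 0.1, -0.7]
width: 0.0152
finger_force: 30.0
t 6.03 pos [0.4393 0.0698 0.1995] rpy [-3.1385e+00  1.2000e-03  3.1312e+00] w 0.0152 shift/0.2 [-1.730e-01 -9.248e-01  3.000e-04] turn/30 [-0.0059  0.0022 -0.0199]
```

```bash
python3 -m handwheel '[[-0.05,-0.2,0,0,0,0],[-0.1,-0.4,0,0,0,0],[-0.17,-0.6,0,0,0,-0.02],[-0.17,-0.8,0,0,0,-0.02],[-0.17,-0.91,0,0,0,-0.02],[-0.17,-0.91,0,0,0,-0.02],[-0.17,-0.91,0,0,0,-0.02],[-0.17,-0.91,0,0,0,-0.02]]'; python3 -c "
from h import *
go([.472,-.1155,.11],np.pi)
print(ray('side',((508)/3+140,(24)/3+150),.104),ray('side',((590)/3+140,40/3+150),.104))"
```

```text
time: 6.7
tool_pos: [0.4707, -0.1057, 0.1996]
ee_rot: [3.14, -0.0, -3.133]
wrist_force: [0.4, -0.5, 0.4]
width: 0.0155
finger_force: 30.0
t 6.7 pos [ 0.4707 -0.1057  0.1996] rpy [ 3.1403e+00 -4.0000e-04 -3.1330e+00] w 0.0155 shift/0.2 [-0.0063 -0.0497  0.448 ] turn/30 [ 0.0024 -0.0008  0.0165]
[ 0.47883104 -0.10909886  0.104     ] [ 0.41137347 -0.11253011  0.104     ]
```

```bash
python3 -m handwheel '[[-0.006,-0.05,0.1,0,0,0.015],[-0.006,-0.05,0.17,0,0,0.015],[-0.006,-0.05,0.17,0,0,0.015],[-0.006,-0.05,0.17,0,0,0.015]]'
python3 - <<'E'
from h import *
import cv2
go([.472,-.1155,.11],np.pi)
print(ray('side',(522/3+140,24/3+150),.104),ray('side',(589/3+140,40/3+150),.104))
cv2.imwrite('pics/side3.png',cv2.resize(viewer.snapshot('side')[110:250,250:400,::-1],None,fx=4,fy=4,interpolation=cv2.INTER_CUBIC))
E
```

```text
time: 7.03
tool_pos: [0.4716, -0.1151, 0.1653]
ee_rot: [3.14, -0.002, -3.139]
wrist_force: [-1.0, -0.6, 0.7]
width: 0.0152
finger_force: 30.0
t 7.03 pos [ 0.4716 -0.1151  0.1653] rpy [ 3.1403e+00 -1.7000e-03 -3.1392e+00] w 0.0152 shift/0.2 [-0.0025 -0.0025  0.2765] turn/30 [ 0.0024 -0.0032  0.0046]
[ 0.46910918 -0.11402064  0.104     ] [ 0.41205232 -0.11218594  0.104     ]
```

View pics/side3.png

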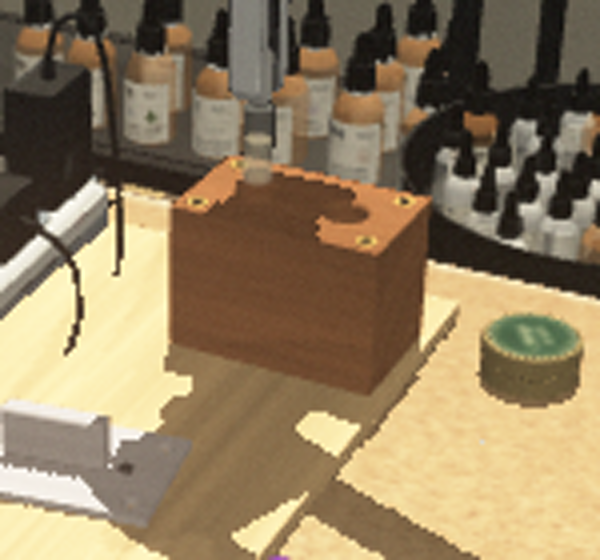

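The white-capped atomiser hangs upright over the left bore: its bottom is at side pixel ~(314,155) and the mouth at (314,158). Going down.

```bash
python3 -m handwheel '[[0,0,0.05,0,0,0],[0,0,0.1,0,0,0],[0,0,0.15,0,0,0],[0,0,0.2,0,0,0],[0,0,0.26,0,0,0],[0,0,0.26,0,0,0]]'; python3 -m handwheel '[[0,0,0,0,0,0],[0,0,0,0,0,0],[0,0,0,0,0,0],[0,0,0,0,0,0],[0,0,0,0,0,0],[0,0,0,0,0,0]]' -0.2;  python3 -m handwheel '[[0,0,-0.1,0,0,0],[0,0,-0.3,0,0,0],[0,0,-0.45,0,0,0],[0,0,-0.45,0,0,0]]'
python3 - <<'E'
from h import *
import cv2
go([.407,.3585,.2],np.pi)
t=viewer.snapshot('side')[:,:,::-1]
cv2.imwrite('pics/side4.png',cv2.resize(t[110:250,250:400],None,fx=4,fy=4,interpolation=cv2.INTER_CUBIC))
E
```

```text
time: 7.58
tool_pos: [0.4701, -0.1162, 0.1102]
ee_rot: [3.139, -0.006, 3.141]
wrist_force: [-1.1, -0.5, -0.2]
width: 0.0156
finger_force: 30.0
time: 8.08
tool_pos: [0.4723, -0.117, 0.1143]
ee_rot: [-3.141, 0.001, -3.142]
wrist_force: [-0.0, 0.2, 0.5]
width: 0.0518
finger_force: 0.0
time: 8.42
tool_pos: [0.4753, -0.1181, 0.2117]
ee_rot: [-3.137, 0.013, -3.141]
wrist_force: [0.2, -0.0, 1.3]
width: 0.0564
finger_force: 0.0
t 8.42 pos [ 0.4753 -0.1181  0.2117] rpy [-3.1368  0.0128 -3.1415] w 0.0564 shift/0.2 [0.3421 2.3832 0.0428] turn/30 [-0.0091  0.0245  0.0001]
```

View pics/side4.png

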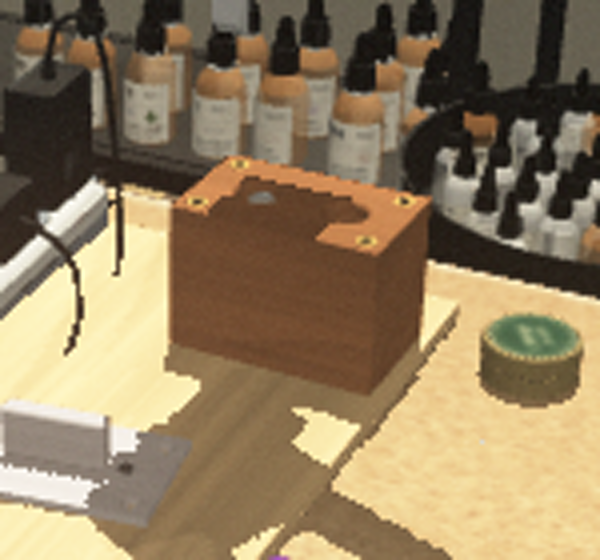

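The white cap sits just below the top in the bore at (262,196), so it is fully down. Now the black-capped one.

```bash
python3 -m handwheel '[[0,0.2,0,0,0,0],[0,0.4,0,0,0,0],[0,0.6,0,0,0,0],[0.1,0.8,0,0,0,0],[0.2,1,0,0,0,0],[0.2,1,0,0,0,0]]';python3 -m handwheel '[[0.1,0.2,0,0,0,0],[0.14,0.4,0,0,0,0],[0.14,0.6,0,0,0,0],[0.14,0.8,0,0,0,0],[0.14,1,0,0,0,0],[0.14,1,0,0,0,0]]';python3 -m handwheel '[[0,0.2,0,0,0,0],[0,0.37,0.1,0,0,0],[0,0.37,0.2,0,0,0],[0,0.37,0.2,0,0,0],[0,0.37,0.2,0,0,0]]'; python3 -c "
from h import *
go([.407,.3585,.055],np.pi)"
```

```text
time: 8.97
tool_pos: [0.429, 0.0878, 0.2027]
ee_rot: [3.139, -0.003, -3.135]
wrist_force: [-0.2, 0.3, 0.5]
width: 0.056
finger_force: 0.0
time: 9.47
tool_pos: [0.4027, 0.2883, 0.2019]
ee_rot: [3.14, -0.003, -3.134]
wrist_force: [-1.2, -0.5, 0.2]
width: 0.0566
finger_force: 0.0
time: 9.88
tool_pos: [0.4033, 0.3556, 0.1616]
ee_rot: [-3.138, -0.004, 3.141]
wrist_force: [0.2, -0.2, 1.1]
width: 0.0562
finger_force: 0.0
t 9.88 pos [0.4033 0.3556 0.1616] rpy [-3.1379 -0.0039  3.1414] w 0.0562 shift/0.2 [-0.0206  0.0166  0.5331] turn/30 [-0.007  -0.0074 -0.0004]
```

```bash
python3 -m handwheel '[[-0.02,0.017,0,0,0,0],[-0.02,0.017,0.18,0,0,0],[-0.02,0.017,0.25,0,0,0],[-0.02,0.017,0.25,0,0,0],[-0.02,0.017,0.25,0,0,0]]'; python3 -c "
from h import *
go([.407,.3585,.055],np.pi)"
```

```text
time: 10.3
tool_pos: [0.4088, 0.3599, 0.1148]
ee_rot: [3.141, 0.001, 3.14]
wrist_force: [-0.6, -0.2, 0.0]
width: 0.0568
finger_force: 0.0
t 10.3 pos [0.4088 0.3599 0.1148] rpy [3.1412e+00 7.0000e-04 3.1401e+00] w 0.0568 shift/0.2 [ 0.0092 -0.0069  0.299 ] turn/30 [ 0.0007  0.0013 -0.0028]
```

```bash
python3 -m handwheel '[[0.009,-0.007,0.1,0,0,0],[0.009,-0.007,0.2,0,0,0],[0.009,-0.007,0.297,0,0,0],[0.009,-0.007,0.297,0,0,0],[0.009,-0.007,0.297,0,0,0]]'; python3 -m handwheel '[[0,0,0,0,0,0],[0,0,0,0,0,0],[0,0,0,0,0,0],[0,0,0,0,0,0],[0,0,0,0,0,0],[0,0,0,0,0,0],[0,0,0,0,0,0],[0,0,0,0,0,0],[0,0,0,0,0,0],[0,0,0,0,0,0]]' 1
```

```text
time: 10.72
tool_pos: [0.407, 0.3592, 0.0559]
ee_rot: [3.141, 0.001, 3.141]
wrist_force: [-0.9, -0.5, 0.6]
width: 0.056
finger_force: 0.0
time: 11.55
tool_pos: [0.4064, 0.3593, 0.0548]
ee_rot: [3.141, 0.0, -3.142]
wrist_force: [0.3, -0.1, 1.8]
width: 0.0156
finger_force: 40.9
```

```bash
python3 -m handwheel '[[0,0,-0.1,0,0,0],[0,0,-0.3,0,0,0],[0,0,-0.5,0,0,0],[0,0,-0.7,0,0,0],[0,-0.2,-0.73,0,0,0],[0,-0.4,-0.73,0,0,0],[0,-0.6,-0.73,0,0,0],[0,-0.8,-0.73,0,0,0],[0,-1,-0.73,0,0,0],[0,-1,-0.73,0,0,0]]';python3 -m handwheel '[[0,-0.2,0,0,0,0],[0,-0.4,0,0,0,0],[0,-0.6,0,0,0,0],[0,-0.8,0,0,0,0],[-0.04,-1,0,0,0,0],[-0.04,-1,0,0,0,0],[-0.04,-1,0,0,0,0]]'; python3 -c "
from h import *
go([.4155,-.1140,.165],np.pi)"
```

```text
time: 12.38
tool_pos: [0.4062, 0.1533, 0.2004]
ee_rot: [-3.138, 0.0, 3.134]
wrist_force: [0.5, 0.2, 0.0]
width: 0.0155
finger_force: 40.8
time: 12.97
tool_pos: [0.4142, -0.0422, 0.2]
ee_rot: [3.141, -0.001, 3.137]
wrist_force: [0.6, -0.4, -0.1]
width: 0.0155
finger_force: 40.8
t 12.97 pos [ 0.4142 -0.0422  0.2   ] rpy [ 3.1407e+00 -1.0000e-03  3.1369e+00] w 0.0155 shift/0.2 [-0.0082 -0.359   0.1746] turn/30 [ 0.0016 -0.002  -0.009 ]
```

```bash
python3 -m handwheel '[[-0.008,-0.2,0,0,0,-0.01],[-0.008,-0.36,0.05,0,0,-0.01],[-0.008,-0.36,0.17,0,0,-0.01],[-0.008,-0.36,0.17,0,0,-0.01],[-0.008,-0.36,0.17,0,0,-0.01],[-0.008,-0.36,0.17,0,0,-0.01]]'; python3 -c "
from h import *
go([.4155,-.1140,.11],np.pi)"
```

```text
time: 13.47
tool_pos: [0.4163, -0.1113, 0.1671]
ee_rot: [3.141, 0.0, -3.134]
wrist_force: [0.6, 0.8, -0.4]
width: 0.0155
finger_force: 40.8
t 13.47 pos [ 0.4163 -0.1113  0.1671] rpy [ 3.1410e+00  5.0000e-04 -3.1337e+00] w 0.0155 shift/0.2 [ 0.0042 -0.0135  0.2855] turn/30 [0.0011 0.0009 0.015 ]
```

```bash
python3 -m handwheel '[[0.004,-0.013,0,0,0,0.015],[0.004,-0.013,0.05,0,0,0.015],[0.004,-0.013,0.1,0,0,0.015],[0.004,-0.013,0.15,0,0,0.015],[0.004,-0.013,0.2,0,0,0.015],[0.004,-0.013,0.27,0,0,0.015],[0.004,-0.013,0.27,0,0,0.015]]'; python3 -m handwheel '[[0,0,0,0,0,0],[0,0,0,0,0,0],[0,0,0,0,0,0],[0,0,0,0,0,0],[0,0,0,0,0,0],[0,0,0,0,0,0]]' -0.2;  python3 -m handwheel '[[0,0,-0.1,0,0,0],[0,0,-0.3,0,0,0],[0,0,-0.45,0,0,0],[0,0,-0.45,0,0,0]]' -0.2
python3 - <<'E'
from h import *
import cv2
go([.505,.069,.12],np.pi+.147)
t=viewer.snapshot('side')[:,:,::-1];cv2.imwrite('pics/side5.png',cv2.resize(t[110:290,220:400],None,fx=3.3,fy=3.3,interpolation=cv2.INTER_CUBIC))
E
```

```text
time: 14.05
tool_pos: [0.4127, -0.1144, 0.1085]
ee_rot: [3.139, -0.007, 3.139]
wrist_force: [-0.9, 0.0, 0.0]
width: 0.0155
finger_force: 33.2
time: 14.55
tool_pos: [0.4154, -0.1156, 0.113]
ee_rot: [-3.141, 0.001, 3.139]
wrist_force: [0.1, -0.5, 0.2]
width: 0.0515
finger_force: 0.0
time: 14.88
tool_pos: [0.4183, -0.1169, 0.2099]
ee_rot: [-3.136, 0.012, 3.139]
wrist_force: [0.4, 0.9, -0.0]
width: 0.0564
finger_force: 0.0
t 14.88 pos [ 0.4183 -0.1169  0.2099] rpy [-3.1365  0.0123  3.1391] w 0.0564 shift/0.2 [-0.4257  0.9327  0.45  ] turn/30 [-0.0115  0.0226 -0.2856]
```

View pics/side5.png

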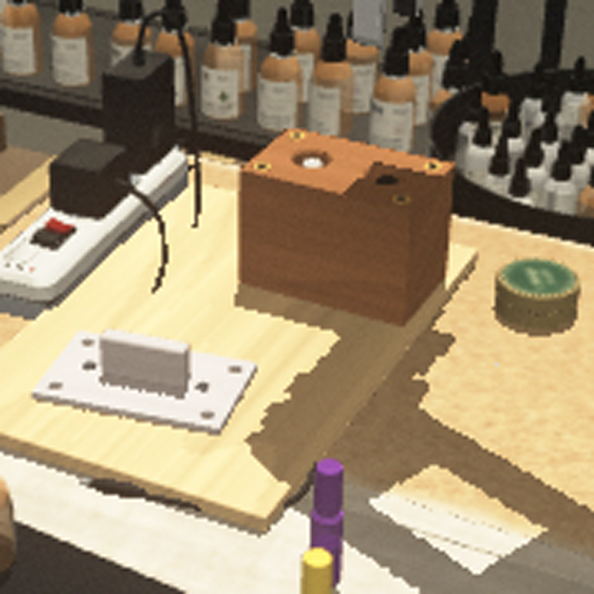

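Both atomisers are down: white cap in the bore at (312,161), dark cap inside the other at (386,180), nothing sticking up. Now the plate.

```bash
python3 -m handwheel '[[-0.1,0.2,0,0,0,-0.14],[-0.2,0.4,0,0,0,-0.28],[-0.3,0.6,0,0,0,-0.28],[-0.4,0.8,0,0,0,-0.28],[-0.425,0.93,0.1,0,0,-0.28],[-0.425,0.93,0.3,0,0,-0.28],[-0.425,0.93,0.44,0,0,-0.28],[-0.425,0.93,0.44,0,0,-0.28],[-0.425,0.93,0.44,0,0,-0.28]]'; python3 -c "
from h import *
go([.505,.069,.023],np.pi+.147)"
```

```text
time: 15.68
tool_pos: [0.4984, 0.0704, 0.1117]
ee_rot: [3.141, -0.006, -2.997]
wrist_force: [0.1, -0.3, 0.2]
width: 0.0563
finger_force: 0.0
t 15.68 pos [0.4984 0.0704 0.1117] rpy [ 3.1408 -0.0064 -2.9972] w 0.0563 shift/0.2 [-0.0344 -0.0119  0.4435] turn/30 [ 0.0015 -0.0123 -0.005 ]
```

```bash
python3 -m handwheel '[[-0.03,-0.01,0.1,0,0,0],[-0.03,-0.01,0.2,0,0,0],[-0.03,-0.01,0.3,0,0,0],[-0.03,-0.01,0.35,0,0,0],[-0.03,-0.01,0.35,0,0,0],[-0.03,-0.01,0.35,0,0,0]]'; python3 -c "
from h import *
go([.505,.069,.024],np.pi+.147)"
```

```text
time: 16.18
tool_pos: [0.5076, 0.0688, 0.0459]
ee_rot: [-3.141, 0.002, -2.998]
wrist_force: [0.4, -1.3, 0.4]
width: 0.0566
finger_force: 0.0
t 16.18 pos [0.5076 0.0688 0.0459] rpy [-3.1414e+00  1.9000e-03 -2.9983e+00] w 0.0566 shift/0.2 [0.0131 0.0028 0.1095] turn/30 [-0.0003  0.0036 -0.0071]
```

```bash
python3 -m handwheel '[[0.011,0.003,0.05,0,0,0],[0.011,0.003,0.09,0,0,0],[0.011,0.003,0.105,0,0,0],[0.011,0.003,0.105,0,0,0]]'; python3 -m handwheel '[[0,0,0,0,0,0],[0,0,0,0,0,0],[0,0,0,0,0,0],[0,0,0,0,0,0],[0,0,0,0,0,0],[0,0,0,0,0,0],[0,0,0,0,0,0],[0,0,0,0,0,0],[0,0,0,0,0,0],[0,0,0,0,0,0]]' 1;python3 -c "
from h import *
go([.505,.069,.18],np.pi+.147)"
```

```text
time: 16.52
tool_pos: [0.5037, 0.0695, 0.0225]
ee_rot: [3.141, -0.002, -2.998]
wrist_force: [-0.5, 0.5, 0.1]
width: 0.056
finger_force: 0.0
time: 17.35
tool_pos: [0.5046, 0.0694, 0.0236]
ee_rot: [-3.141, 0.0, -2.998]
wrist_force: [-0.2, -0.7, 0.5]
width: 0.0137
finger_force: 30.0
t 17.35 pos [0.5046 0.0694 0.0236] rpy [-3.1414e+00  3.0000e-04 -2.9975e+00] w 0.0137 shift/0.2 [-0.0018 -0.0022 -0.7821] turn/30 [-0.0003  0.0005 -0.0056]
```

```bash
python3 -m handwheel '[[0,0,-0.05,0,0,0],[0,0,-0.15,0,0,0],[0,0,-0.3,0,0,0],[0,0,-0.45,0,0,0],[0,0,-0.6,0,0,0],[0,0,-0.75,0,0,0],[0,0,-0.75,0,0,0],[0,0,-0.75,0,0,0]]';python3 -c "
from h import *
go([.4436,-.1146,.165],np.pi-.016)"
```

```text
time: 18.02
tool_pos: [0.5055, 0.0696, 0.1755]
ee_rot: [-3.141, 0.004, -2.998]
wrist_force: [-0.3, 0.1, -3.0]
width: 0.0137
finger_force: 30.0
t 18.02 pos [0.5055 0.0696 0.1755] rpy [-3.1413  0.0042 -2.9975] w 0.0137 shift/0.2 [ 0.4386 -0.8669  0.0507] turn/30 [2.000e-04 8.100e-03 3.057e-01]
```

```bash
python3 -m handwheel '[[0.05,-0.1,0,0,0,0.05],[0.12,-0.25,0,0,0,0.1],[0.2,-0.4,0,0,0,0.15],[0.28,-0.55,0,0,0,0.2],[0.36,-0.7,0,0,0,0.25],[0.42,-0.82,0,0,0,0.3],[0.44,-0.867,0,0,0,0.306],[0.44,-0.867,0,0,0,0.306],[0.44,-0.867,0,0,0,0.306],[0.44,-0.867,0,0,0,0.306]]';python3 -c "
from h import *
go([.4436,-.1146,.131],np.pi-.016)"
```

```text
time: 18.85
tool_pos: [0.4422, -0.1134, 0.1724]
ee_rot: [3.14, -0.002, 3.127]
wrist_force: [0.3, 0.6, -2.7]
width: 0.0141
finger_force: 30.0
t 18.85 pos [ 0.4422 -0.1134  0.1724] rpy [ 3.1397e+00 -1.5000e-03  3.1269e+00] w 0.0141 shift/0.2 [-0.0072 -0.0061  0.207 ] turn/30 [ 0.0036 -0.0029  0.0024]
```

```bash
python3 -m handwheel '[[-0.007,-0.006,0.05,0,0,0],[-0.007,-0.006,0.1,0,0,0],[-0.007,-0.006,0.15,0,0,0],[-0.007,-0.006,0.2,0,0,0],[-0.007,-0.006,0.2,0,0,0],[-0.007,-0.006,0.2,0,0,0]]';python3 -m handwheel '[[0,0,0,0,0,0],[0,0,0,0,0,0],[0,0,0,0,0,0],[0,0,0,0,0,0],[0,0,0,0,0,0]]';python3 - <<'E'
from h import *
import cv2
go([.4436,-.1146,.131],np.pi-.016)
s=viewer.snapshot('side');cv2.imwrite('pics/side6.png',s[:,:,::-1])
# expected plate top corners & underside
c,sn=np.cos(-.016),np.sin(-.016)
g=cv2.cvtColor(s,cv2.COLOR_RGB2HSV)
x0,y0=270,120
m=((g[:,:,1]<40)&(g[:,:,2]>60))
for z in(.119,.124):
  for dx,dy in((65,40),(65,-40),(-65,-40),(-65,40)):
    X=np.array([.4438+(c*dx-sn*dy)/1e3,-.1148+(sn*dx+c*dy)/1e3,z]);print(z,dx,dy,np.round(proj('side',X),1))
for v in range(125,186,3):print(v,''.join('#' if q else '.' for q in m[v,285:375]))
E
```

```text
time: 19.35
tool_pos: [0.443, -0.1154, 0.1321]
ee_rot: [3.141, -0.003, 3.126]
wrist_force: [-0.0, 0.1, -2.3]
width: 0.0138
finger_force: 30.0
time: 19.77
tool_pos: [0.4439, -0.1161, 0.1339]
ee_rot: [-3.141, 0.001, 3.125]
wrist_force: [0.4, -0.7, -2.8]
width: 0.0136
finger_force: 30.0
t 19.77 pos [ 0.4439 -0.1161  0.1339] rpy [-3.1414e+00  9.0000e-04  3.1254e+00] w 0.0136 shift/0.2 [0.0018 0.0076 0.0145] turn/30 [-0.0004  0.0017 -0.0004]
0.119 65 40 [291.2 155.2]
0.119 65 -40 [306.7 142.3]
0.119 -65 -40 [357.3 153.2]
0.119 -65 40 [343.7 167.4]
0.124 65 40 [291.2 153.2]
0.124 65 -40 [306.8 140.4]
0.124 -65 -40 [357.4 151.3]
0.124 -65 40 [343.8 165.3]
125 .......................#..........##########..##...........#..#...........................
128 .............................#....##########..##..........................................
131 ..................................##########..##..........................................
134 ..................................#########...##...............#....#.....................
137 ..................##.........##############..###...........
[... 851 characters left out ...]
######.....................########
167 ....................................................................................##....
170 ..........................................................................................
173 ..........................................................................................
176 ..........................................................................................
179 ..........................................................................................
182 ..........................................................................................
185 ..........................................................................................
```

The side mask matches the predicted plate outline. I'll refine numerically in the same camera, comparing the plate outline fit with the brass inserts.

Run:
```python
from h import *
import cv2
from scipy.optimize import minimize
P=np.array([ray('side',cr(p,(220,110),3.3),.104) for p in((263,167),(297,134),(432,166),(401,199))]) # (+,+)(+,-)(-,-)(-,+)
d=(P[0]-P[3]+P[1]-P[2])/2;print('side block',P.mean(0).round(4),'yaw',np.arctan2(d[1],d[0]).round(4),'len',np.linalg.norm(d).round(4),np.linalg.norm((P[0]-P[1]+P[3]-P[2])/2).round(4))
z0=.012+robot.get_obs()['tool_pos'][2]-.0236
def quad(cam,x,y,a,zs):
    c,s=np.cos(a),np.sin(a)
    return np.array([proj(cam,np.array([x+c*dx-s*dy,y+s*dx+c*dy,z])) for z in zs for dx,dy in((.065,.04),(.065,-.04),(-.065,-.04),(-.065,.04))])
rgb=cv2.imread('pics/side6.png')[:,:,::-1].astype(float)
# edge-based: contrast across outline of the hull (skip where gripper), maximise gradient magnitude
def fit(cam,rgb,edges):
    g=cv2.GaussianBlur(rgb.astype(np.float32),(0,0),0.8)
    G=sum(np.hypot(cv2.Sobel(g[:,:,k],cv2.CV_32F,1,0),cv2.Sobel(g[:,:,k],cv2.CV_32F,0,1)) for k in range(3))
    def cost(v):
        q=quad(cam,.4438+v[0]/1e3,-.1155+v[1]/1e3,-.016+v[2]/60,(z0+.005,));t=np.linspace(.05,.95,60)[:,None];tot=0
        for i in edges:
            p=(q[i]*(1-t)+q[(i+1)%4]*t).astype(np.float32)
            tot+=np.minimum(cv2.remap(G,p[None,:,0],p[None,:,1],cv2.INTER_LINEAR),300).mean()
        return -tot
    return min((minimize(cost,[a,b,c],method='Nelder-Mead') for a in(-4,0,4) for b in(-4,0,4) for c in(-2,0,2)),key=lambda r:r.fun)
r=fit('side',rgb,(0,2))
for e in((0,2),(0,2,3),(0,1,2,3)):
    r=fit('side',rgb,e);print('plate side',e,(.4438+r.x[0]/1e3).round(4),(-.1155+r.x[1]/1e3).round(4),(-.016+r.x[2]/60).round(4),round(r.fun))
t=viewer.snapshot('top');cv2.imwrite('pics/top6.png',t[:,:,::-1])
g=cv2.cvtColor(t,cv2.COLOR_RGB2HSV);m=(g[:,:,1]<40)&(g[:,:,2]>90)
print(quad('top',.4438,-.1155,-.016,(z0+.005,)).round(1))
for v in range(165,250,2):print(v,''.join('#' if q else '.' for q in m[v,350:420]))
```

```text
side block [ 0.4424 -0.1163  0.104 ] yaw -0.0256 len 0.1056 0.0577Traceback (most recent call last):
  File "<stdin>", line 22, in <module>
  File "<stdin>", line 21, in fit
  File "<stdin>", line 21, in <genexpr>
    res = _minimize_neldermead(fun, x0, args, callback, bounds=bounds,
                               **options)
    fsim[j] = func(sim[j])
              ~~~~^^^^^^^^
    fx = function(np.copy(x), *(wrapper_args + args))
  File "<stdin>", line 16, in cost
  File "<stdin>", line 9, in quad
  File "h.py", line 9, in proj
    c=viewer.calibration(cam);p=np.array(c['R'])@X+c['t'];return c['fx']*p[0]/p[2]+c['cx'],c['fy']*p[1]/p[2]+c['cy']
ValueError: time passes only in moves, steps and waits
```

Run:
```python
from h import *
import cv2
from scipy.optimize import minimize
K={n:viewer.calibration(n) for n in('side','top')}
z0=.012+robot.get_obs()['tool_pos'][2]-.0236
def quad(cam,x,y,a):
    k=K[cam];c,s=np.cos(a),np.sin(a)
    X=np.array([[x+c*dx-s*dy,y+s*dx+c*dy,z0+.005] for dx,dy in((.065,.04),(.065,-.04),(-.065,-.04),(-.065,.04))])
    p=X@np.array(k['R']).T+k['t'];return p[:,:2]/p[:,2:]*k['fx']+[k['cx'],k['cy']]
def fit(cam,rgb,edges):
    g=cv2.GaussianBlur(rgb.astype(np.float32),(0,0),0.8)
    G=sum(np.hypot(cv2.Sobel(g[:,:,k],cv2.CV_32F,1,0),cv2.Sobel(g[:,:,k],cv2.CV_32F,0,1)) for k in range(3))
    def cost(v):
        q=quad(cam,.4438+v[0]/1e3,-.1155+v[1]/1e3,-.016+v[2]/60);t=np.linspace(.05,.95,60)[:,None];tot=0
        for i in edges:
            p=(q[i]*(1-t)+q[(i+1)%4]*t).astype(np.float32)
            tot+=np.minimum(cv2.remap(G,p[None,:,0],p[None,:,1],cv2.INTER_LINEAR),300).mean()
        return -tot
    return min((minimize(cost,[a,b,c],method='Nelder-Mead') for a in(-3,0,3) for b in(-3,0,3) for c in(-1,1)),key=lambda r:r.fun)
rgb=cv2.imread('pics/side6.png')
for e in((0,2,3),(0,1,2,3)):
    r=fit('side',rgb,e);print('plate side',e,(.4438+r.x[0]/1e3).round(4),(-.1155+r.x[1]/1e3).round(4),(-.016+r.x[2]/60).round(4),round(r.fun))
t=viewer.snapshot('top')
g=cv2.cvtColor(t,cv2.COLOR_RGB2HSV);m=(g[:,:,1]<40)&(g[:,:,2]>90)
print(quad('top',.4438,-.1155,-.016).round(1))
for v in range(168,246,3):print(v,''.join('#' if q else '.' for q in m[v,350:415]))
```

```text
plate side (0, 2, 3) 0.4402 -0.1044 -0.0291 -900
plate side (0, 1, 2, 3) 0.4423 -0.1091 0.1143 -1041
[[367.3 178.3]
 [400.9 178.8]
 [401.4 233.2]
 [367.4 232.7]]
168 .................................................................
171 .................................................................
174 .................................................................
177 .................................................................
180 ..................###############................................
183 .................####...########.................................
186 ....................#...#####....................................
189 .................................................................
192 ...................###########...................................
195 ...................##########....................................
198 ...................######........................................
201 .................................................................
204 .................................................................
207 ........................
[... 181 characters left out ...]

216 ...........................................######.#..............
219 ...........................................#####.##..............
222 .....................................#####..##.#..#..............
225 ................................###################..............
228 ...............................##############....###.............
231 ..............................#####################..............
234 .................................................................
237 .................................................................
240 ..........................#......................................
243 .................................................................
```

Run:
```python
from h import *
import cv2
t=viewer.snapshot('top').astype(float)
o=robot.get_obs();print(o['time'],o['tool_pos'].round(4),o['finger_force'],o['ee_rot'].round(4))
b=t[:,:,2]
print('top edge rows174-183',b[174:184,370:378].mean(1).round())
print('bottom rows228-238',b[228:239,386:398].mean(1).round())
print('left cols362-372',b[179:183,362:373].mean(0).round())
print('right cols396-406',b[222:231,396:407].mean(0).round())
h=b[180:190,368:378];print(h.round());print(b[223:233,391:402].round())
K=viewer.calibration('top')
for z,dx,dy in((.127,53,28),(.127,-53,-28)):
  X=np.array([.4442+dx/1e3+.016*dy/1e3,-.1151+dy/1e3-.016*dx/1e3,z]);print('thread-aligned hole would be at',np.round(proj('top',X),1))
```

```text
19.9167 [ 0.4438 -0.1161  0.1336] 29.992388784885406 [-3.1415e+00  3.0000e-04  3.1254e+00]
top edge rows174-183 [114. 117. 121. 123. 144. 173. 184. 176. 152. 130.]
bottom rows228-238 [151. 161. 180. 186. 180. 122.  54.  54.  85. 102.  90.]
left cols362-372 [ 95.  94.  92.  83.  82. 130. 180. 184. 178. 163. 152.]
right cols396-406 [ 83.  92. 117. 136. 138. 131. 111. 101. 100. 101. 102.]
[[182. 187. 186. 184. 179. 180. 183. 184. 187. 185.]
 [184. 186. 184. 172. 156. 162. 178. 184. 188. 187.]
 [183. 186. 169. 125.  99. 111. 155. 182. 187. 187.]
 [170. 183. 158.  87.  49.  69. 127. 174. 186. 187.]
 [152. 179. 156.  90.  48.  71. 129. 176. 184. 186.]
 [112. 145. 145. 115.  86.  98. 134. 155. 157. 158.]
 [ 58.  85.  96.  84.  67.  78.  92.  97.  96.  94.]
 [ 26.  32.  39.  37.  33.  39.  41.  41.  37.  34.]
 [ 21.  25.  22.  20.  23.  25.  21.  23.  23.  24.]
 [ 27.  39.  49.  41.  45.  35.  20.  25.  19.  17.]]
[[ 98.  84.  84.  84.  84.  84.  86.  85.  84.  84.  88.]
 [104.  85.  86.  85.  86.  86.  84.  84.  84.  83.  90.]
 [143.  98.  86.  85.  86.  85.  86.  91.  96.  95.  96.]
 [174. 141. 104. 103. 101.  75.  93. 134. 157. 159. 146.]
 [184. 173. 159. 140.  88.  55.  74. 135. 180. 183. 165.]
 [187. 184. 181. 155.  75.  40.  63. 127. 176. 185. 167.]
 [186. 186. 184. 164. 111.  77.  95. 141. 180. 185. 169.]
 [187. 184. 187. 181. 169. 159. 161. 172. 184. 186. 167.]
 [185. 184. 188. 188. 188. 187. 187. 186. 186. 186. 167.]
 [178. 179. 179. 183. 185. 183. 182. 183. 180. 183. 167.]]
thread-aligned hole would be at [372.1 183.2]
thread-aligned hole would be at [396.  227.9]
```

The holes appear at (372.3,183.5) and (396.1,227.7), and perfect alignment would be (372.1,183.2) and (396.0,227.9). That is within 1 mm, with the underside about 18 mm above the block. Handing in.

```bash
python3 -c "
from bench import robot
print(robot.close_job())"
```

```text
the job is handed in; nothing more can be done
None
```

I've handed the job in: both atomisers are down in their bores, and the gripper holds the cover plate over the block, holes within about 1 mm of the threads and underside about 18 mm above the top; no verdict was returned.

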